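Put the darning egg away upright in the sewing box

TASK

The darning egg is lying on the sewing table. Put it away: stand it upright, round end down, in its wooden ring inside the sewing box, handle pointing straight up; lower it in rather than dropping it, let go of it, and then close the lid of the box. Leave the thread spools, scissors, tape measure and button tin where they are.

Things in the scene. Friction and masses are not known exactly. Their poses are not given: they have to be found in the camera images.
- egg_center (a point): Wooden darning egg, 113 mm long, about 95 g: pale head with a ball-shaped bottom (radius 33 mm), tapering into a straight round darker handle 18 mm thick. This point: half-way along its axis, 23.5 mm from the ball's centre. Its z axis runs from the round end to the handle end. At the start it lies on its ball and its handle's end, the axis dipping 18 degrees below level towards the handle end.
- egg_ball (a point): Centre of the ball-shaped bottom of the egg (radius 33 mm); z axis as above. The handle's end is 80 mm from it along z. The centre of mass is a little on the handle side of it: in the ring the egg does not right itself, but by friction stays at about the lean at which it is let go, or tips until the handle rests on the cell's wall.
- egg_handle (a point): Middle of the free length of the egg's handle, on its axis, 62 mm from the centre of the ball; z axis as above. The straight handle, 18 mm in diameter, runs from 44 to 80 mm from the centre of the ball.
- box: Sewing box, clear plastic, mint trim, fixed: 260 mm long (its x), 132 wide (its y), 158 high; walls, floor and divider 4 mm thick, all walls as high as the box. The divider makes two cells, each about 126 by 124 mm inside, 154 deep, centred 64 mm either side of the middle. Origin: centre of its underside, z up. One cell holds the ring, the other two spools (tops 108 mm above the table).
- ring_top (a point): Dark wooden ring fixed on the floor in the centre of one cell, in either cell: 62 mm outside, 40 mm inside diameter, 14 mm high. This point: on its axis, level with its top, 18 mm above the table; z up. With the egg seated, the ball's centre is on this axis, 26 mm above this point, and an upright handle ends 124 mm above the table.
- lid (a joint): Angle of the box's lid in rad: 0 shut flat on the walls, growing as it opens, at most 1.95; it starts open at about 1.7 to 1.9, leaning outward past upright. The hinge is stiff (about 0.15 N m): the lid stays where it is left and must be pushed all the way down.
- lid_edge (a point): Middle of the lid's free long edge on its outer face. The lid is a mint panel 264 mm long, 132 mm from hinge to free edge, 6 mm thick, with a lip 80 mm long standing out 11 mm beyond the free edge.
- lid_hinge (a point): Middle of the hinge line of the lid, at the top of the box's left long wall; the line runs along the box's x. The outward side is the box's +y. At least 120 mm behind the middle of the opened lid are free.
- spool_pink: Pink thread spool with white foot, standing on the table, 100 mm high, 68 mm foot; origin at its underside. Leave it alone.
- spool_purple: Purple thread spool with white foot, as the pink one. Leave it alone.
- spool_blue: Blue thread spool with white foot, as the pink one. Leave it alone.
- spool_green: Green thread spool, 54 mm across and 100 mm high, standing in the other cell of the box; origin at its underside. Leave it alone.
- spool_orange: Orange thread spool, as the green one, beside it. Leave it alone.
- scissors: Steel scissors lying flat, about 175 by 60 mm, 9 mm thick; origin at the pivot's underside. Leave them alone.
- tape_measure: Yellow round tape measure case, 60 mm across, 18 mm high; origin at its underside. Leave it alone.
- button_tin: Round blue button tin, 84 mm across, 32 mm high; origin at its underside. Leave it alone.
There are look-alikes about, which are no part of the job. What is shaped like the part that bears egg_center but yellow is not meant. There is more than one size of the part that bears ring_top; the job needs the smaller.

How it is judged:
On the way, in this order (a step that is already met when the one before it is completed fails the run):
1. The egg stands upright in the ring, let go (horizontal distance between egg_ball and ring_top below 0.005 m and z of egg_ball in the frame of ring_top between 0.022 and 0.03 m and angle between egg_center's own z axis and vertical below 0.1 rad and contact force between the fingers and egg below 0.1 N), for 0.3 s.
2. The lid is shut (value of joint lid below 0.05 rad), for 0.2 s.
At the end, for the whole second after the job is handed in: The egg rests in the ring, round end down: the centre of its ball within 5 mm of the ring's axis and 22 to 30 mm above the ring's top, its handle up and within 6 degrees (0.1 rad) of vertical, at rest, and the lid is shut to within 0.05 rad (horizontal distance between egg_ball and ring_top below 0.005 m and z of egg_ball in the frame of ring_top between 0.022 and 0.03 m and angle between egg_center's own z axis and vertical below 0.1 rad and linear speed of egg below 0.02 m/s and value of joint lid below 0.05 rad); the robot touches nothing.
It fails at once if A spool, the scissors, the tape measure or the button tin is shifted by more than 30 mm (distance of any of spool_pink, spool_purple, spool_blue, spool_green, spool_orange, scissors, tape_measure, button_tin from where it was at the start of the episode above 0.03 m).
It fails at once if The egg is dropped: out of the fingers it moves faster than 0.45 m/s (a free fall of about 10 mm) (contact force between the fingers and egg below 0.05 N and linear speed of egg above 0.45 m/s).
It also fails if it takes over 67 s, if anything falls off the work surface, if the arm or the gripper's body presses on something with over 40 N, if the wrist force passes 120 N, or if a joint passes its speed limit or range.

ROBOT

A 6-joint arm with a two-finger parallel gripper is mounted at the origin on the work surface. World frame = base frame: x ahead of the robot, y to its left, z up, the work surface at z = 0. Lengths are in m, angles in rad, forces in N, time in s.
With the tool pointing down it reaches from about 0.325 to 0.75 m from the base axis. Payload 7.6 kg.
Tool frame: the origin (TCP) lies midway between the tips of the shut fingers; the grasp point (between the pads) lies 19 mm behind it; z points along the fingers, y is the direction in which the jaws open and shut (so a half turn about z gives the same grasp; the last joint's range is limited). The gripper opens to 85 mm and grips with 20 to 120 N. Pads are 22 mm wide; open, the fingers measure 114 mm over their backs; the gripper's body (76 mm by 85 mm) begins 54 mm behind the grasp point. The pads swing forward as they close: fully open they stand 13 mm farther back than shut.
Start: joints at [1.199, 0.052, 1.401, -0, 1.689, -0.07], TCP at [0.156, 0.501, 0.231] pointing down, gripper open.
Joint ranges: [-2.9, 2.9], [-0.91, 2.17], [0.12, 2.37], [-1.06, 4.2], [0.26, 2.73], [-2.93, 2.93]. Speed limits (rad/s): [2.57, 2.57, 3.01, 3.14, 3.14, 3.14].

INTERFACE

Orientations are given as a 3x3 rotation matrix whose columns are the frame's x, y, z axes.
In Python, from bench import env, grip, cams, sign_off, status gives the robot as it stands. Calls block until the motion is done:
- env.movep(position, orientation): joint-space move of the TCP to a pose.
- env.move_linear(position, frame=None, v=0.15): straight line of the TCP; frame=None keeps the orientation; v is the mean speed in m/s.
- env.move_joints(angles): joint-space move.
- grip(opening, force=None): finger opening in m; force is the grip in N (None keeps the last); returns when the fingers have stopped.
- env.sleep(seconds).
- env.solve_ik(position, orientation): joint angles nearest the present ones, or None.
- cams.get_image(name): name is "scene" or "top"; returns a dict with "color" (400x640x3 uint8, red, green, blue), "K" (3x3 intrinsics, pixels), "rvec" (rotation vector, rad) and "tvec" (3), from world to camera coordinates, as OpenCV has them. Camera axes: x right, y down, z forward; pixel columns grow to the right and rows downward; lengths in m; the calibration is good to about 2 mm. A picture is of the moment at which its call begins. There is no depth.
A pose or a line that the arm cannot do raises env.MotionError and nothing moves.
- sign_off(): hands the job in, once; it reports no verdict.
Readings, each from a call of its own:
- status.get_time(): time.
- status.get_joint_pos(): joint angles.
- status.get_dq(): joint speeds.
- status.get_effort(): joint torques, N m.
- status.get_ee_pos(): TCP position.
- status.get_ee_rot(): TCP orientation.
- status.get_wrist_force(): force on the tool from outside, world axes, zero at the start.
- status.get_ft_torque(): the same for the moment, N m.
- status.get_gripper_width(): finger opening in m.
Only numpy, scipy, OpenCV 4.12 (cv2) and the standard library are available. Lean on these libraries where they do the work, as an engineer would, in place of code of your own. Each camera call takes 0.05 s, during which the arm holds its last target.

## Working session

There is one attempt and no reset: what is moved stays moved. The work goes in short steps, each a Python script; the robot and the scene stay as the last script left them, time stands still between calls to the robot, and variables do not carry over. Pictures are saved under pics/ and viewed, and the job is handed in when it is done.

```bash
ls; mkdir -p pics; python3 - <<'E'
from bench import env, grip, cams, sign_off, status
import cv2
for n in ("scene","top"):
    d=cams.get_image(n); cv2.imwrite(f"pics/{n}0.png",d["color"][:,:,::-1])
    print(n,d["K"].round(1).tolist(),d["rvec"],d["tvec"])
print(status.get_time())
E
```

```text
pics
scene [[499.1, 0.0, 316.5], [0.0, 499.1, 194.0], [0.0, 0.0, 1.0]] [ 1.87819129  2.21825575 -0.38308399] [ 0.06609066 -0.48107931  1.49923596]
top [[393.4, 0.0, 320.6], [0.0, 393.4, 206.7], [0.0, 0.0, 1.0]] [ 2.17922498 -2.13009522  0.13601021] [-0.01492339  0.57020661  0.94448511]
0.1
```

View pics/scene0.png

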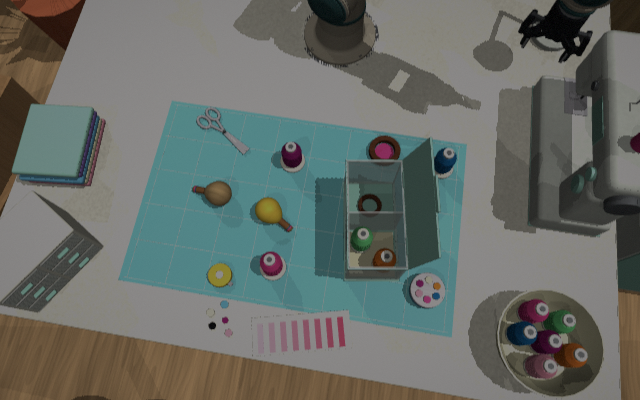

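View pics/top0.png

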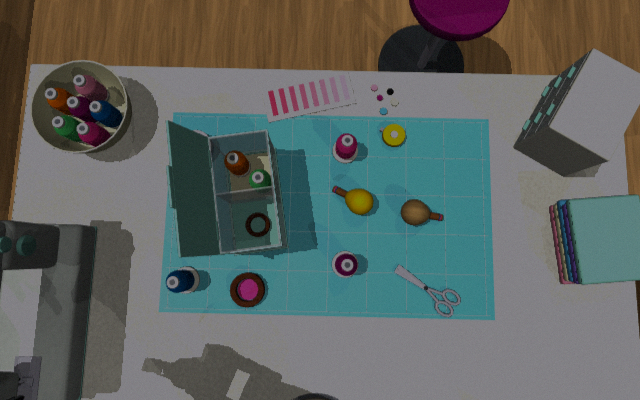

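Brown egg: scene (217,193), top (415,212). The yellow one is the look-alike. The small ring is inside the box at top (258,224), in the cell nearer the robot. The lid is open towards +y. Next I'll measure these.

```bash
cat > h.py <<'E'
import numpy as np, cv2
def cam(d):
    R=cv2.Rodrigues(np.array(d["rvec"],float))[0]; t=np.array(d["tvec"],float).ravel(); return np.array(d["K"]),R,t
def ray(d,uv):
    K,R,t=cam(d); v=R.T@np.linalg.solve(K,[uv[0],uv[1],1.]); return -R.T@t, v/np.linalg.norm(v)
def onz(d,uv,z):
    c,v=ray(d,uv); return c+v*(z-c[2])/v[2]
def tri(rs):
    A=np.zeros((3,3));b=np.zeros(3)
    for c,v in rs:
        P=np.eye(3)-np.outer(v,v);A+=P;b+=P@c
    x=np.linalg.solve(A,b); return x,[np.linalg.norm((np.eye(3)-np.outer(v,v))@(x-c)) for c,v in rs]
def proj(d,p):
    K,R,t=cam(d); q=K@(R@np.asarray(p)+t); return q[:2]/q[2]
E
python3 - <<'E'
from h import *
from bench import cams
import pickle
D={n:cams.get_image(n) for n in ("scene","top")}
pickle.dump(D,open("d0.pkl","wb"))
def crop(n,x0,y0,w,h,s,f):
    im=D[n]["color"][y0:y0+h,x0:x0+w,::-1]; cv2.imwrite(f,cv2.resize(im,None,fx=s,fy=s,interpolation=cv2.INTER_CUBIC))
crop("scene",305,125,160,160,4,"pics/c_scene_box.png")
crop("top",155,110,160,160,4,"pics/c_top_box.png")
a=cv2.resize(D["scene"]["color"][170:215,185:245,::-1],None,fx=6,fy=6,interpolation=cv2.INTER_CUBIC)
b=cv2.resize(D["top"]["color"][190:235,390:450,::-1],None,fx=6,fy=6,interpolation=cv2.INTER_CUBIC)
cv2.imwrite("pics/c_egg.png",np.hstack([a,b]))
for n in D: print(n,ray(D[n],(320,200)))
E
```

```text
scene (array([0.94374433, 0.10220812, 1.25794033]), array([-0.31305605, -0.05337494, -0.94823363]))
top (array([ 0.44564669, -0.00479319,  1.00934952]), array([ 0.14412891,  0.00474376, -0.98954755]))
```

View pics/c_scene_box.png

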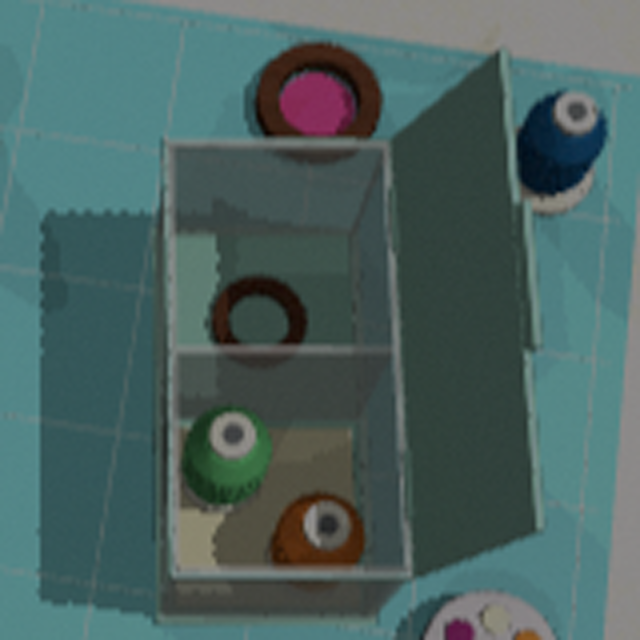

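View pics/c_top_box.png

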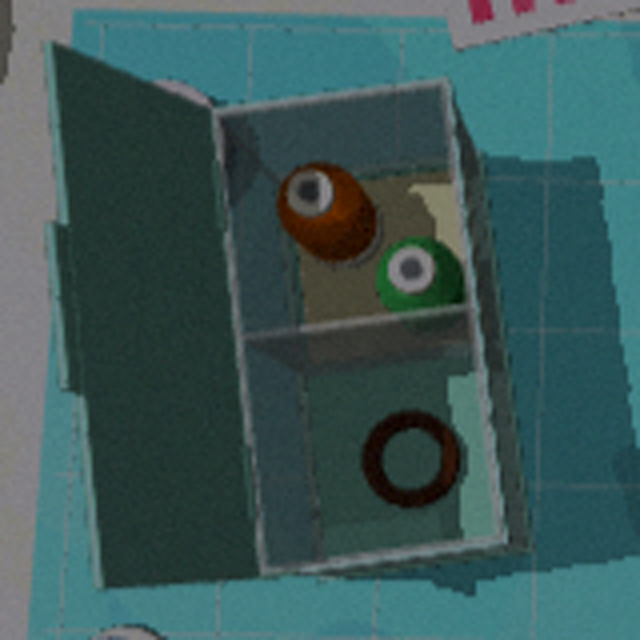

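View pics/c_egg.png

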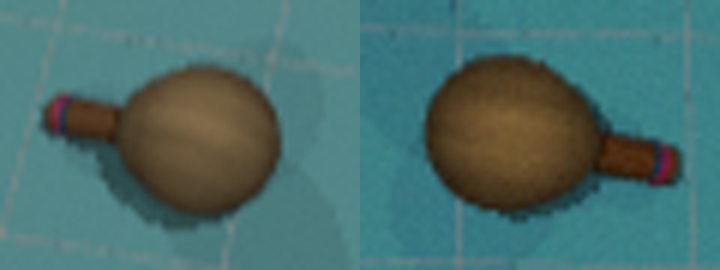

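```bash
python3 - <<'E'
from h import *
import pickle
D=pickle.load(open("d0.pkl","rb")); S,T=D["scene"],D["top"]
cs=lambda p:((p[0]+.5)/4-.5+305,(p[1]+.5)/4-.5+125)
ct=lambda p:((p[0]+.5)/4-.5+155,(p[1]+.5)/4-.5+110)
# rim corners: order A(nearrobot,-y) B(near,+y hinge) C(far,+y) D(far,-y)
sc=[(167,143),(388,144),(408,574),(173,574)]
tc=[(508,545),(264,570),(218,114),(446,84)]
for s,t in zip(sc,tc):
    print("rim",onz(S,cs(s),.158).round(4),onz(T,ct(t),.158).round(4),[np.round(k,4) for k in tri([ray(S,cs(s)),ray(T,ct(t))])])
def blob(d,roi,f,save=None):
    x0,y0,w,h=roi; im=d["color"][y0:y0+h,x0:x0+w]; hsv=cv2.cvtColor(im,cv2.COLOR_RGB2HSV)
    m=f(im.astype(int),hsv).astype(np.uint8); n,l,st,c=cv2.connectedComponentsWithStats(m)
    k=1+np.argmax(st[1:,4]); mm=(l==k).astype(np.uint8)
    return mm,st[k]
# ring
f=lambda im,h:(im[...,0]>im[...,2]+12)&(im[...,0]<110)&(im[...,0]>im[...,1]+8)
for n,d,roi in (("S",S,(355,190,30,28)),("T",T,(240,208,36,32))):
    m,st=blob(d,roi,f); c,_=cv2.findContours(m,cv2.RETR_EXTERNAL,cv2.CHAIN_APPROX_NONE)
    e=cv2.fitEllipse(max(c,key=len)); u=(e[0][0]+roi[0],e[0][1]+roi[1])
    print("ring",n,st,e,onz(d,u,.018).round(4),onz(d,u,.011).round(4))
# lid lip & free edge corners
for s,t in (((503,52),(100,585)),((540,527),(50,45)),((518,203),(68,388)),((536,347),(52,224))):
    print("lid",[np.round(k,4) for k in tri([ray(S,cs(s)),ray(T,ct(t))])])
E
```

```text
rim [0.4718 0.0861 0.158 ] [0.4679 0.0796 0.158 ] [array([0.4676, 0.0834, 0.1464]), array([0.0026, 0.0026])]
rim [0.451  0.2162 0.158 ] [0.4516 0.2103 0.158 ] [array([0.4508, 0.2138, 0.1549]), array([0.0028, 0.0028])]
rim [0.7062 0.2557 0.158 ] [0.7035 0.2499 0.158 ] [array([0.7053, 0.2545, 0.1502]), array([0.0024, 0.0024])]
rim [0.7277 0.1274 0.158 ] [0.7237 0.1234 0.158 ] [array([0.7263, 0.1262, 0.1491]), array([0.0015, 0.0015])]
ring S [  3   5  23  16 140] ((14.203984260559082, 14.290156364440918), (17.79840660095215, 20.74228286743164), 97.62987518310547) [0.525 0.161 0.018] [0.5227 0.1614 0.011 ]
ring T [  6   5  24  23 192] ((17.389720916748047, 16.418212890625), (21.725059509277344, 22.721893310546875), 80.81718444824219) [0.5241 0.1566 0.018 ] [0.5247 0.1578 0.011 ]
lid [array([0.4415, 0.2574, 0.2771]), array([0.0018, 0.0018])]
lid [array([0.6989, 0.2989, 0.2786]), array([0.0021, 0.0021])]
lid [array([0.5319, 0.2726, 0.2889]), array([0.0003, 0.0003])]
lid [array([0.6088, 0.2874, 0.2878]), array([0.0017, 0.0017])]
```

```bash
python3 - <<'E'
from h import *
import pickle
D=pickle.load(open("d0.pkl","rb")); S,T=D["scene"],D["top"]
def comp(d,roi,f):
    x0,y0,w,h=roi; im=d["color"][y0:y0+h,x0:x0+w]; hsv=cv2.cvtColor(im,cv2.COLOR_RGB2HSV)
    m=f(hsv,im.astype(int)).astype(np.uint8); n,l,st,c=cv2.connectedComponentsWithStats(m)
    k=1+np.argmax(st[1:,4]); return (l==k).astype(np.uint8),c[k]+[x0,y0],st[k]
for n,d,roi in (("S",S,(180,165,70,55)),("T",T,(385,185,70,55))):
    m,c,st=comp(d,roi,lambda h,im:im[...,0]>im[...,2]+8)
    dt=cv2.distanceTransform(m,cv2.DIST_L2,5); _,r,_,p=cv2.minMaxLoc(dt)
    ys,xs=np.nonzero(m); P=np.c_[xs,ys]+[roi[0],roi[1]]
    bc=np.array(p)+[roi[0],roi[1]]
    far=P[np.argsort(-np.hypot(*(P-bc).T))[:6]].mean(0)
    # refine ball with hull points away from handle
    cn=cv2.findContours(m,cv2.RETR_EXTERNAL,cv2.CHAIN_APPROX_NONE)[0]; q=max(cn,key=len)[:,0]+[roi[0],roi[1]]
    u=(far-bc)/np.linalg.norm(far-bc); sel=q[((q-bc)@u)<4]
    A=np.c_[2*sel,np.ones(len(sel))]; s=np.linalg.lstsq(A,(sel**2).sum(1),rcond=None)[0]; rr=np.sqrt(s[2]+s[0]**2+s[1]**2)
    print(n,st,"dt",bc,r,"fit",s[:2],rr+.5,"far",far)
    b=onz(d,s[:2],.033); h=onz(d,far,.0083); v=(h-b)[:2]
    print("  ball",b.round(4),"end",h.round(4),"yaw",np.degrees(np.arctan2(v[1],v[0])).round(1),"len",np.linalg.norm(v).round(4), "expect .076+")
# big ring: pink and brown
for n,d,roi in (("S",S,(362,130,45,40)),("T",T,(222,265,55,50))):
    mp,c,st=comp(d,roi,lambda h,im:(im[...,0]>im[...,1]+40)&(im[...,2]>im[...,1]+20))
    print(n,"pink",st,c,onz(d,c,.0).round(4))
    m,c,st=comp(d,roi,lambda h,im:(im[...,0]>im[...,2]+8)&(im[...,0]>im[...,1]+5)|(im[...,0]>im[...,1]+40))
    print(n,"ring",st,c,onz(d,c,.007).round(4))
for n,d,roi in (("S",S,(362,130,45,40)),("T",T,(222,265,55,50))):
    x0,y0,w,h=roi; cv2.imwrite(f"pics/big{n}.png",cv2.resize(d["color"][y0:y0+h,x0:x0+w,::-1],None,fx=8,fy=8,interpolation=cv2.INTER_CUBIC))
E
python3 - <<'E'
import cv2,numpy as np
a=cv2.imread('pics/bigS.png');b=cv2.imread('pics/bigT.png');b=cv2.resize(b,(a.shape[1],a.shape[0]))
cv2.imwrite('pics/big.png',np.hstack([a,b]))
E
```

```text
S [ 13  16  38  25 562] dt [218 193] 11.984498977661133 fit [218.54968772 192.96438492] 12.24947530187651 far [193.16666667 188.5       ]
  ball [ 0.5635 -0.2306  0.033 ] end [ 0.5546 -0.3071  0.0083] yaw -96.6 len 0.077 expect .076+
T [ 16  15  42  25 637] dt [414 212] 12.787599563598633 fit [413.24194572 211.82503182] 12.664406034704259 far [441.66666667 217.16666667]
  ball [ 0.5633 -0.2336  0.033 ] end [ 0.5542 -0.312   0.0083] yaw -96.6 len 0.0789 expect .076+
S pink [ 13  13  19  16 223] [383.7309417  150.75784753] [0.359  0.1808 0.    ]
S ring [  7   6  31  24 577] [384.06412478 148.28422877] [0.3547 0.1804 0.007 ]
T pink [ 16  14  20  21 333] [247.65465465 288.99099099] [0.3621 0.177  0.    ]
T ring [  8   8  35  34 866] [247.04272517 289.43071594] [0.3615 0.1772 0.007 ]
```

View pics/big.png

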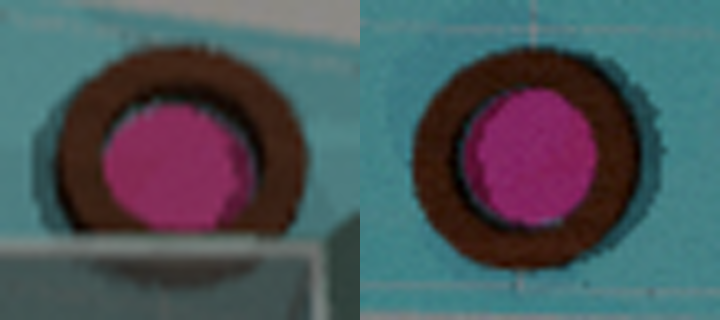

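```bash
cat >> h.py <<'E'
def Rt(az,psi,flip=1):
    """tool pose: back direction tilted psi from vertical toward horizontal azimuth az; jaws horizontal, perpendicular to az"""
    u=np.array([np.cos(az),np.sin(az),0]); w=np.array([0,0,1.])
    z=-(np.sin(psi)*u+np.cos(psi)*w); y=flip*np.cross(w,u); x=np.cross(y,z)
    return np.c_[x,y,z]
def Eax(az,phi):
    return np.array([np.sin(phi)*np.cos(az),np.sin(phi)*np.sin(az),np.cos(phi)])
E
python3 - <<'E'
from h import *
from bench import env,status
r=np.radians
print(status.get_ee_rot().round(3).tolist())
ball=np.array([.5634,-.232,.033]); az=r(-96.6)
for psi in (90-90,30,40,45,50,55,60):
  for fl in (1,-1):
    R=Rt(az,r(psi),fl); h=ball+.062*Eax(az,r(108)); tcp=h+R[:,2]*.008
    q=env.solve_ik(tcp,R); print("pick",psi,fl,None if q is None else np.round(q,2))
ring=np.array([.5245,.159,.044])
for azd in range(-180,180,15):
  o=[]
  for phi,psi in ((20,-30),(30,-30),(0,0),(30,-15)):
    for fl in (1,-1):
      R=Rt(r(azd),r(psi),fl); tcp=ring+.062*Eax(r(azd),r(phi))+R[:,2]*.008
      q=env.solve_ik(tcp,R); o.append("--" if q is None else "ok")
  print(azd,o)
E
```

```text
[[-0.955, 0.297, -0.0], [0.297, 0.955, -0.001], [0.0, -0.001, -1.0]]
pick 0 1 [-0.54  0.51  1.31 -0.    1.32 -0.42]
pick 0 -1 [-0.54  0.51  1.31 -0.    1.32  2.72]
pick 30 1 [-0.72  0.72  1.1   0.42  1.64 -0.64]
pick 30 -1 [-0.72  0.72  1.1   0.42  1.64  2.5 ]
pick 40 1 [-0.77  0.81  1.02  0.55  1.76 -0.67]
pick 40 -1 [-0.77  0.81  1.02  0.55  1.76  2.47]
pick 45 1 [-0.78  0.86  0.97  0.61  1.81 -0.68]
pick 45 -1 [-0.78  0.86  0.97  0.61  1.81  2.47]
pick 50 1 [-0.8   0.91  0.93  0.67  1.87 -0.68]
pick 50 -1 [-0.8   0.91  0.93  0.67  1.87  2.47]
pick 55 1 [-0.82  0.96  0.89  0.73  1.93 -0.67]
pick 55 -1 [-0.82  0.96  0.89  0.73  1.93  2.47]
pick 60 1 [-0.83  1.01  0.85  0.8   1.98 -0.66]
pick 60 -1 [-0.83  1.01  0.85  0.8   1.98  2.48]
-180 ['ok', 'ok', 'ok', 'ok', 'ok', 'ok', 'ok', 'ok']
-165 ['ok', 'ok', 'ok', 'ok', 'ok', 'ok', 'ok', 'ok']
-150 ['ok', 'ok', 'ok', 'ok', 'ok', 'ok', 'ok', 'ok']
-135 ['ok', 'ok', 'ok', 'ok', 'ok', 'ok', 'ok', 'ok']
-120 ['ok', 'ok', 'ok', 'ok', 'ok', 'ok', 'ok', 'ok']
-105 ['ok', 'ok', 'ok', 'ok', 'ok', 'ok', 'ok', 'ok']
-90 ['ok', 'ok', 'ok', 'ok', '
[... 215 characters left out ...]
, 'ok', 'ok', 'ok']
-15 ['ok', 'ok', 'ok', 'ok', 'ok', 'ok', 'ok', 'ok']
0 ['ok', 'ok', 'ok', 'ok', 'ok', 'ok', 'ok', 'ok']
15 ['ok', 'ok', 'ok', 'ok', 'ok', 'ok', 'ok', 'ok']
30 ['ok', 'ok', 'ok', 'ok', 'ok', 'ok', 'ok', 'ok']
45 ['ok', 'ok', 'ok', 'ok', 'ok', 'ok', 'ok', 'ok']
60 ['ok', 'ok', 'ok', 'ok', 'ok', 'ok', 'ok', 'ok']
75 ['--', 'ok', '--', 'ok', 'ok', 'ok', 'ok', 'ok']
90 ['--', 'ok', '--', 'ok', 'ok', 'ok', '--', 'ok']
105 ['ok', 'ok', 'ok', 'ok', '--', 'ok', '--', 'ok']
120 ['ok', 'ok', 'ok', 'ok', 'ok', 'ok', 'ok', 'ok']
135 ['ok', 'ok', 'ok', 'ok', 'ok', 'ok', 'ok', 'ok']
150 ['ok', 'ok', 'ok', 'ok', 'ok', 'ok', 'ok', 'ok']
165 ['ok', 'ok', 'ok', 'ok', 'ok', 'ok', 'ok', 'ok']
```

```bash
python3 - <<'E'
from h import *
from bench import env,status,grip
import pickle
D=pickle.load(open("d0.pkl","rb")); S=D["scene"]
for p in ((100,245),(45,195),(104,150),(92,185),(235,140)): print(p,onz(S,p,.0).round(3),onz(S,p,.1).round(3))
r=np.radians
ball=np.array([.5634,-.232,.033]); az=r(-96.6); psi=r(55)
R=Rt(az,psi,1); h=ball+.060*Eax(az,r(108)); tcp=h+R[:,2]*.007
print(h,tcp)
p0=status.get_ee_pos()
env.move_linear([p0[0],p0[1],.44],v=.3)
env.movep([.45,-.2,.35],Rt(az,0,1))
env.movep(tcp-R[:,2]*.11,R)
grip(.05,40)
print(status.get_time(),status.get_ee_pos(),status.get_joint_pos())
from bench import cams
for n in("scene","top"): cv2.imwrite(f"pics/{n}1.png",cams.get_image(n)["color"][:,:,::-1])
E
```

```text
(100, 245) [ 0.743 -0.51   0.   ] [ 0.759 -0.461  0.1  ]
(45, 195) [ 0.635 -0.698  0.   ] [ 0.66  -0.634  0.1  ]
(104, 150) [ 0.482 -0.581  0.   ] [ 0.519 -0.527  0.1  ]
(92, 185) [ 0.587 -0.582  0.   ] [ 0.615 -0.528  0.1  ]
(235, 140) [ 0.394 -0.23   0.   ] [ 0.437 -0.204  0.1  ]
[ 0.5568413  -0.28868522  0.01445898] [ 0.55750035 -0.28298916  0.01044395]
5.5167 [ 0.54727092 -0.37236806  0.07392714] [-0.90259259  1.05848087  0.59018653  0.75231201  2.13392236 -0.58856162]
```

View pics/scene1.png

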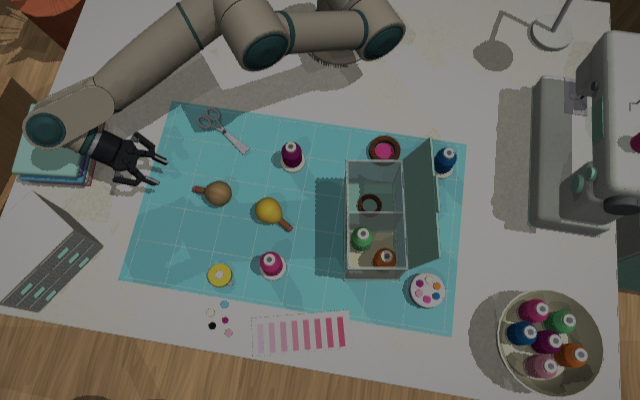

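View pics/top1.png

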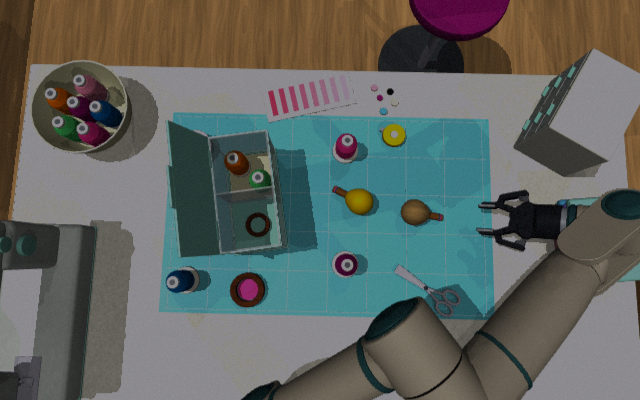

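The gripper is open and aligned with the handle, with the tips at about (485,205) and (485,232) in the top view and the handle end at (441,217). Moving in to grasp.

```bash
python3 - <<'E'
from h import *
from bench import env,status,grip,cams
r=np.radians
ball=np.array([.5634,-.232,.033]); az=r(-96.6); psi=r(55)
R=Rt(az,psi,1); h=ball+.060*Eax(az,r(108)); tcp=h+R[:,2]*.007
print(status.get_wrist_force())
env.move_linear(tcp,R,v=.12)
print(status.get_time(),status.get_ee_pos(),status.get_wrist_force())
grip(.0,40)
print("w",status.get_gripper_width(),status.get_wrist_force())
env.move_linear(tcp+[0,0,.12],v=.1)
print(status.get_time(),"w",status.get_gripper_width(),status.get_ee_pos(),status.get_wrist_force())
import pickle
D={n:cams.get_image(n) for n in ("scene","top")}; pickle.dump(D,open("d2.pkl","wb"))
for n in D: cv2.imwrite(f"pics/{n}2.png",D[n]["color"][:,:,::-1])
a=cv2.resize(D["scene"]["color"][130:230,140:260,::-1],None,fx=3,fy=3,interpolation=cv2.INTER_CUBIC)
b=cv2.resize(D["top"]["color"][160:260,400:520,::-1],None,fx=3,fy=3,interpolation=cv2.INTER_CUBIC)
cv2.imwrite("pics/c2.png",np.hstack([a,b]))
E
```

```text
[ 0.11020187 -0.12309493  0.67242892]
6.6833 [ 0.55765378 -0.28382339  0.01108684] [-0.1092288  -0.58612141  0.6706246 ]
w 0.016305633391957716 [-0.30969187 -2.23584735  1.00709404]
8.425 w 0.016454985196252877 [ 0.55727107 -0.28276283  0.12945066] [ 0.03832958  0.10633577 -1.6636009 ]
```

View pics/c2.png

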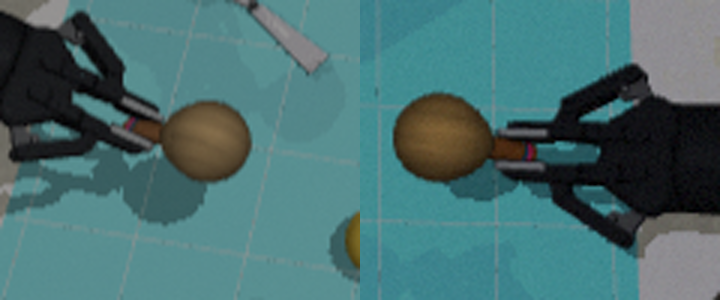

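```bash
cat >> h.py <<'E'
def ballpix(d,roi,away):
    """fit circle to the ball-side outline of the pale-brown blob; away: unit pixel vec toward handle"""
    x0,y0,w,h=roi; im=d["color"][y0:y0+h,x0:x0+w].astype(int)
    m=(im[...,0]>im[...,2]+12).astype(np.uint8)
    m=cv2.morphologyEx(m,cv2.MORPH_OPEN,cv2.getStructuringElement(cv2.MORPH_ELLIPSE,(5,5)))
    n,l,st,c=cv2.connectedComponentsWithStats(m); k=1+np.argmax(st[1:,4]); m=(l==k).astype(np.uint8)
    _,r,_,p=cv2.minMaxLoc(cv2.distanceTransform(m,cv2.DIST_L2,5)); bc=np.array(p)+[x0,y0]
    q=max(cv2.findContours(m,cv2.RETR_EXTERNAL,cv2.CHAIN_APPROX_NONE)[0],key=len)[:,0]+[x0,y0]
    sel=q[((q-bc)@np.array(away))<3]
    s=np.linalg.lstsq(np.c_[2*sel,np.ones(len(sel))],(sel**2).sum(1),rcond=None)[0]
    return s[:2],np.sqrt(s[2]+s[0]**2+s[1]**2)+.5,r
E
python3 - <<'E'
from h import *
import pickle
from bench import status
D=pickle.load(open("d2.pkl","rb")); S,T=D["scene"],D["top"]
r=np.radians; p=status.get_ee_pos(); R=status.get_ee_rot()
az=r(-96.6)
pred=p-R[:,2]*.007-.060*Eax(az,r(108))
a=ballpix(S,(170,150,70,55),(-1,-.1)); b=ballpix(T,(520//1-0 if 0 else 525-0,0,1,1),(1,0)) if 0 else ballpix(T,(525-0,0,0,0),(1,0)) if 0 else ballpix(T,(400,160,120,80),(1,.1))
print(a,b,"pred pix",proj(S,pred),proj(T,pred))
print("pred",pred,"tri",tri([ray(S,a[0]),ray(T,b[0])]))
print(onz(S,a[0],pred[2]),onz(T,b[0],pred[2]))
E
```

```text
(array([209.62027028, 176.67931613]), np.float64(13.083406471919286), 12.984498977661133) (array([425.28148557, 205.44314681]), np.float64(14.131867746484323), 13.78449821472168) pred pix [208.41264429 176.2105082 ] [425.07938473 205.64661926]
pred [ 0.56322633 -0.23180667  0.15216874] tri (array([ 0.56361622, -0.23069612,  0.15139382]), [np.float64(0.0017100827984100025), np.float64(0.0017100827984100888)])
[ 0.56392199 -0.22868377  0.15216874] [ 0.56368764 -0.23225562  0.15216874]
```

```bash
cat >> h.py <<'E'
r=np.radians
BAZ=r(9.1)
def place_pose(ballpos,az,phi,alpha=r(53),s=.060,d=.007,flip=1):
    R=Rt(az,phi-alpha,flip); return np.asarray(ballpos)+s*Eax(az,phi)+R[:,2]*d, R
E
python3 - <<'E'
from h import *
from bench import env,status,grip,cams
import pickle
p=status.get_ee_pos()
env.move_linear([p[0]-.08,p[1]+.08,.30],v=.25)
for fl in (1,-1):
    P,R=place_pose([.5245,.159,.21],BAZ,r(25),flip=fl); print(fl,env.solve_ik(P,R))
P,R=place_pose([.5245,.159,.21],BAZ,r(25),flip=1)
env.movep([.45,-.05,.35],R)
env.movep(P,R); env.sleep(.3)
print(status.get_time(),"w",status.get_gripper_width(),status.get_ee_pos()-P)
D={n:cams.get_image(n) for n in ("scene","top")}; pickle.dump(D,open("d3.pkl","wb"))
for n in D: cv2.imwrite(f"pics/{n}3.png",D[n]["color"][:,:,::-1])
a=cv2.resize(D["scene"]["color"][100:260,300:430,::-1],None,fx=3,fy=3,interpolation=cv2.INTER_CUBIC)
b=cv2.resize(D["top"]["color"][120:280,200:330,::-1],None,fx=3,fy=3,interpolation=cv2.INTER_CUBIC)
cv2.imwrite("pics/c3.png",np.hstack([a,b]))
E
```

```text
1 [ 0.24273321 -0.17204122  1.62732876 -0.04223816  1.19937429 -1.48133357]
-1 [ 0.24273321 -0.17204122  1.62732876 -0.04223816  1.19937429  1.66025909]
12.2333 w 0.01640233794881472 [ 0.00019111 -0.00091683  0.00068184]
```

View pics/c3.png

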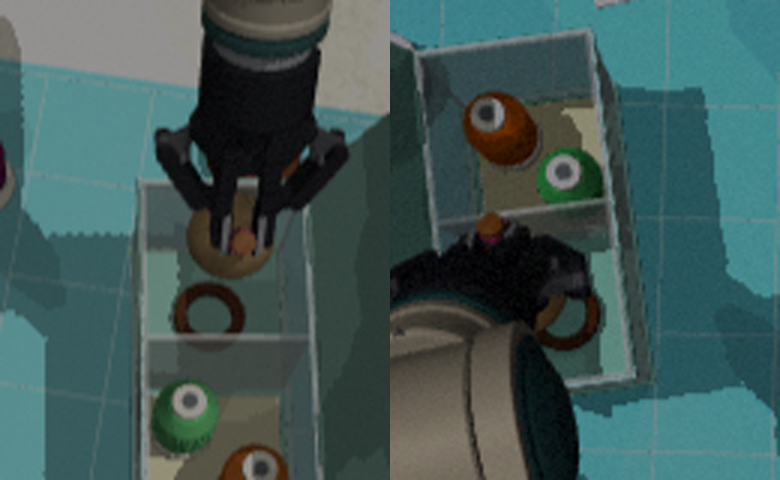

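View pics/scene3.png

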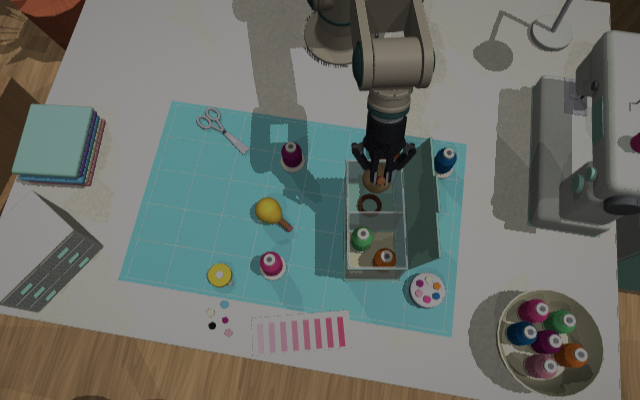

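```bash
python3 - <<'E'
from h import *
import pickle
from bench import status
D=pickle.load(open("d3.pkl","rb")); S,T=D["scene"],D["top"]
R=status.get_ee_rot(); p=status.get_ee_pos()
psi=-np.arccos(-R[2,2]); print("psi",np.degrees(psi))
pred=p-R[:,2]*.007-.060*Eax(BAZ,r(25))
im=S["color"].astype(int)[150:205,350:405]
m=((im[...,0]>im[...,2]+12)&(im[...,0]>im[...,1]+5)&(im.sum(2)>150)).astype(np.uint8)
m=cv2.morphologyEx(m,cv2.MORPH_OPEN,np.ones((3,3),np.uint8))
n,l,st,c=cv2.connectedComponentsWithStats(m); k=1+np.argmax(st[1:,4]); m=(l==k).astype(np.uint8); print(st[k]+[350,150,0,0,0])
q=max(cv2.findContours(m,cv2.RETR_EXTERNAL,cv2.CHAIN_APPROX_NONE)[0],key=len)[:,0]+[350,150]
pp=proj(S,pred); rad=np.hypot(*(q-pp).T)
cx=pp.copy()
for it in range(10):
    rad=np.hypot(*(q-cx).T); sel=q[(rad>11)&(rad<16.5)]
    s=np.linalg.lstsq(np.c_[2*sel,np.ones(len(sel))],(sel**2).sum(1),rcond=None)[0]; cx=s[:2]
print("n",len(sel),"ball px",cx,np.sqrt(s[2]+cx@cx)+.5,"pred",pp, "exp rad",499.1*.033/np.linalg.norm(pred-ray(S,(0,0))[0]))
print("pred",pred,"scene at z",onz(S,cx,pred[2]))
# handle end
hp=pred+.080*Eax(BAZ,r(25)); print("handle end pred px",proj(S,hp),"seen",(300+243/3,100+242/3), "top pred",proj(T,hp),"seen",(200+(490-390)/3,120+230/3))
print("ring px at tri/each: pred for (.5245,.159,.018)",proj(S,[.5245,.159,.018]),proj(T,[.5245,.159,.018]))
cv2.imwrite("pics/m3.png",cv2.resize(m*255,None,fx=6,fy=6))
E
```

```text
psi -28.032445308306905
[378 176  12  15 106]
n 0 ball px [0. 0.] 0.5 pred [375.96024045 177.42122994] exp rad 14.579118954840867
pred [0.52457247 0.15847729 0.21037527] scene at z [ 0.19515544 -0.86275793  0.21037527]
handle end pred px [380.09230407 180.02519123] seen (381.0, 180.66666666666669) top pred [231.75054792 194.5664877 ] seen (233.33333333333334, 196.66666666666669)
ring px at tri/each: pred for (.5245,.159,.018) [368.46286393 203.98166382] [256.45821301 224.25106698]
```

View pics/m3.png

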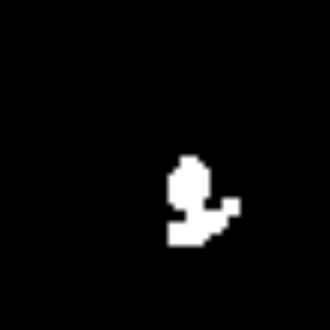

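```bash
python3 - <<'E'
from h import *
import pickle
D=pickle.load(open("d3.pkl","rb")); S,T=D["scene"],D["top"]
a=cv2.resize(S["color"][150:205,350:405,::-1],None,fx=8,fy=8,interpolation=cv2.INTER_CUBIC)
b=cv2.resize(T["color"][175:230,215:270,::-1],None,fx=8,fy=8,interpolation=cv2.INTER_CUBIC)
o=np.hstack([a[:390],b[:390]]); o=np.clip(o.astype(float)*1.6,0,255).astype(np.uint8); o=cv2.resize(o,(800,int(390*800/880)))
cv2.imwrite("pics/c3b.png",o)
print(tri([ray(S,(381,180.6)),ray(T,(233.3,196.7))]))
E
```

```text
(array([0.55518908, 0.16492137, 0.27189413]), [np.float64(0.0017240733468299441), np.float64(0.0017240733468299456)])
```

View pics/c3b.png

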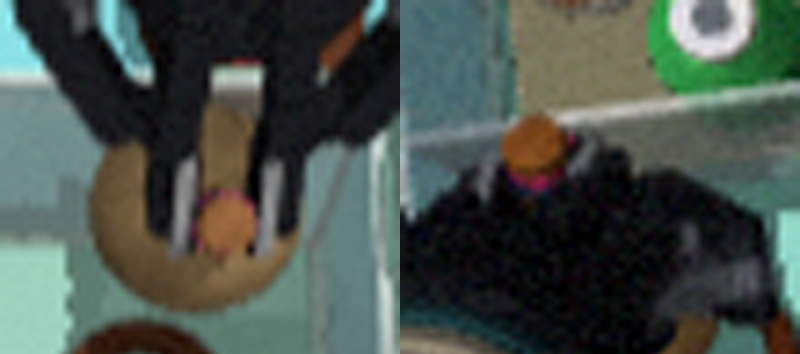

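```bash
python3 - <<'E'
from h import *
from bench import env,status,grip,cams
import pickle
tgt=np.array([.5245,.1590,0])
f0=np.array(status.get_wrist_force())
cor=np.zeros(3)
for z in (.13,.07,.052,.048,.046,.045,.044,.043,.042,.041):
    P,R=place_pose(tgt+[0,0,z],BAZ,r(25))
    env.move_linear(P+cor,R,v=.15 if z>.055 else .03)
    if z in (.07,.052): env.sleep(.2)
    e=np.array(status.get_ee_pos())-P
    if z==.052: cor=-e*[1,1,1]
    f=np.array(status.get_wrist_force())-f0
    print(z,status.get_time(),e.round(4),f.round(2))
    if np.linalg.norm(f[:2])>6 or f[2]>2.5: break
D={n:cams.get_image(n) for n in ("scene","top")}; pickle.dump(D,open("d4.pkl","wb"))
a=cv2.resize(D["scene"]["color"][150:250,320:420,::-1],None,fx=4,fy=4,interpolation=cv2.INTER_CUBIC)
b=cv2.resize(D["top"]["color"][150:250,210:310,::-1],None,fx=4,fy=4,interpolation=cv2.INTER_CUBIC)
cv2.imwrite("pics/c4.png",np.hstack([a,b]))
E
```

```text
0.13 13.0167 [0.0005 0.0001 0.0012] [ 0.46 -0.19 -0.16]
0.07 13.7667 [0.0008 0.0002 0.0018] [-0.51  0.12 -0.72]
0.052 14.7167 [0.0001 0.     0.0003] [ 0.88 -0.71  1.07]
0.048 15.0083 [-0.0004 -0.0001 -0.0008] [ 0.84  0.47 -0.69]
0.046 15.2583 [-0.0002 -0.0001 -0.0005] [-0.44 -0.58 -0.48]
0.045 15.5083 [ 0.      0.     -0.0001] [ 0.81 -0.56  0.77]
0.044 15.7583 [0.0005 0.0001 0.0007] [-0.02 -0.6   4.77]
```

View pics/c4.png

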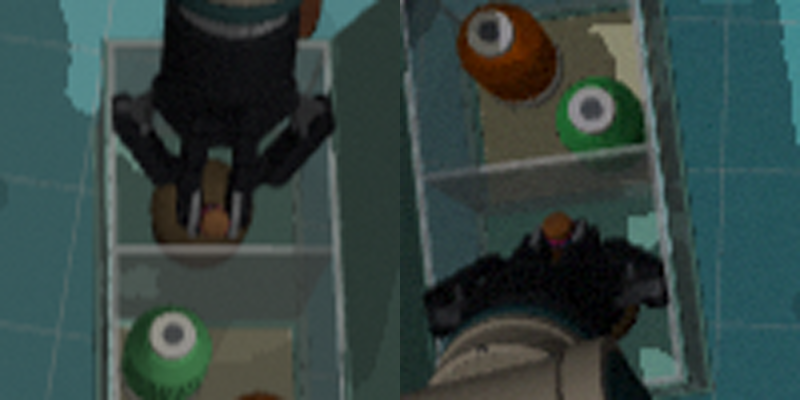

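```bash
python3 - <<'E'
from h import *
from bench import env,status,grip,cams
import pickle
p=np.array(status.get_ee_pos()); R=np.array(status.get_ee_rot())
env.move_linear(p+[0,0,-.0002],v=.03)
print(status.get_wrist_force())
grip(.030,20); print(status.get_time(),status.get_gripper_width(),status.get_wrist_force())
env.move_linear(p-R[:,2]*.10,v=.15)
env.move_linear(p-R[:,2]*.10+[-.06,0,.10],v=.3)
D={n:cams.get_image(n) for n in ("scene","top")}; pickle.dump(D,open("d5.pkl","wb"))
print(status.get_time())
a=cv2.resize(D["scene"]["color"][150:250,320:420,::-1],None,fx=4,fy=4,interpolation=cv2.INTER_CUBIC)
b=cv2.resize(D["top"]["color"][150:250,210:310,::-1],None,fx=4,fy=4,interpolation=cv2.INTER_CUBIC)
cv2.imwrite("pics/c5.png",np.hstack([a,b]))
E
```

```text
[-1.14945929  0.12334576  4.37211175]
16.3917 0.02977318250673834 [-0.46487868 -0.87018805  0.35074316]
17.85
```

View pics/c5.png

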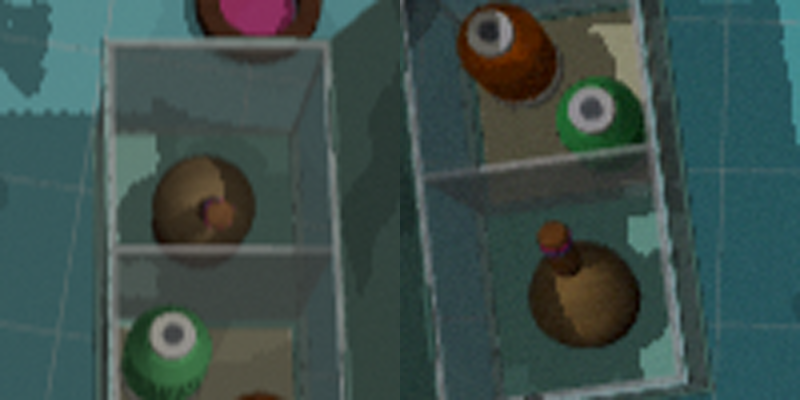

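```bash
python3 - <<'E'
from h import *
import pickle
D=pickle.load(open("d5.pkl","rb")); S,T=D["scene"],D["top"]
s=((219+.5)/4-.5+320,(213+.5)/4-.5+150); t=((153+.5)/4-.5+210,(236+.5)/4-.5+150)
e,_=tri([ray(S,s),ray(T,t)]); print(e,_)
pe=np.array([.5245,.159,.044])+.08*Eax(BAZ,r(25)); print("pred end",pe,proj(S,pe),s,proj(T,pe),t)
for phi in (15,20,25,30,35,40):
  pe=np.array([.5245,.159,.044])+.08*Eax(BAZ,r(phi)); print(phi,proj(S,pe)-s,proj(T,pe)-t)
from bench import env
for fl in (1,-1):
  for dz in (.2,0):
    R=Rt(BAZ+np.pi/2,0,fl); print(fl,env.solve_ik([.5245,.159,.095+dz],R))
E
```

```text
[0.55198868 0.16651546 0.11261509] [np.float64(0.0019154339546122372), np.float64(0.0019154339546123137)]
pred end [0.55788393 0.16434724 0.11650462] [372.53311516 204.65099341] (374.375, 202.875) [247.80067468 206.07359534] (247.875, 208.625)
15 [-1.80408737 -4.0292479 ] [0.18817066 2.84403126]
20 [-1.81006026 -1.12266611] [0.02834436 0.07647904]
25 [-1.84188484  1.77599341] [-0.07432532 -2.55140466]
30 [-1.89924498  4.64029872] [-0.1195368  -5.01674273]
35 [-1.98155468  7.44426991] [-0.10762622 -7.29896686]
40 [-2.08796807 10.16272344] [-0.0395364  -9.38001495]
1 None
1 None
-1 [ 2.26962317e-01  1.12583889e-01  1.21124606e+00 -4.44089210e-16
  1.81776271e+00  6.81373553e-02]
-1 [ 2.26962317e-01  2.03075104e-01  1.51244525e+00 -4.44089210e-16
  1.42607230e+00  6.81373553e-02]
```

```bash
python3 - <<'E'
from h import *
from bench import env,status,grip,cams
import pickle
R=Rt(BAZ+np.pi/2,0,-1); P=np.array([.5245,.159,.093])
env.movep(P+[0,0,.16],R); grip(.080,20)
env.sleep(.2); f0=np.array(status.get_wrist_force())
for dz in (.06,.03,.015,.0):
    env.move_linear(P+[0,0,dz],R,v=.12 if dz>.03 else .06); env.sleep(.1)
    print(dz,status.get_time(),(np.array(status.get_ee_pos())-P).round(4),(np.array(status.get_wrist_force())-f0).round(2))
D={n:cams.get_image(n) for n in ("scene","top")}; pickle.dump(D,open("d6.pkl","wb"))
a=cv2.resize(D["scene"]["color"][130:230,320:420,::-1],None,fx=4,fy=4,interpolation=cv2.INTER_CUBIC)
b=cv2.resize(D["top"]["color"][150:250,210:310,::-1],None,fx=4,fy=4,interpolation=cv2.INTER_CUBIC)
cv2.imwrite("pics/c6.png",np.hstack([a,b]))
E
```

```text
0.06 21.0167 [0.0005 0.0001 0.0612] [-0.09  0.38 -1.75]
0.03 21.7667 [0.0003 0.0001 0.0305] [-0.74  0.29 -0.49]
0.015 22.2667 [0.0001 0.     0.0151] [-0.99 -0.51 -1.42]
0.0 22.7667 [0.0023 0.0005 0.0109] [-41.63  -9.88  55.29]
```

View pics/c6.png

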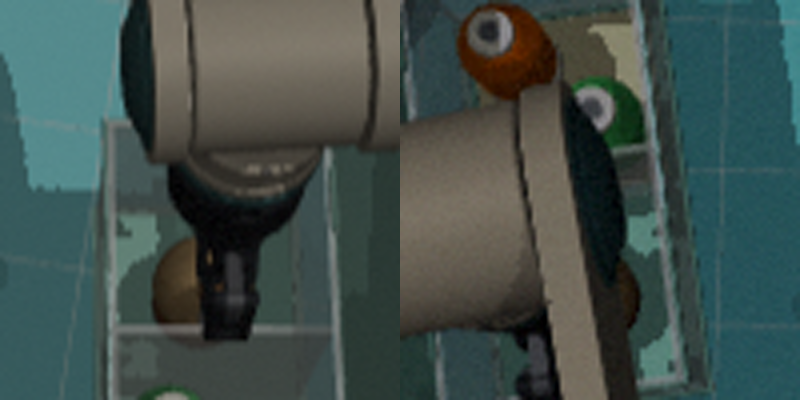

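Pressing 55 N with the tool 11 mm short of target: something blocks it. I'll back up and look.

```bash
python3 - <<'E'
from h import *
from bench import env,status,grip,cams
import pickle
R=Rt(BAZ+np.pi/2,0,-1); P=np.array([.5245,.159,.093])
env.move_linear(P+[0,0,.035],R,v=.1)
print(status.get_time(),status.get_wrist_force(),status.get_gripper_width())
env.move_linear(P+[0,0,.16],R,v=.3)
env.movep(P+[-.12,-.0,.22],R)
D={n:cams.get_image(n) for n in ("scene","top")}; pickle.dump(D,open("d7.pkl","wb"))
print(status.get_time())
a=cv2.resize(D["scene"]["color"][150:250,320:420,::-1],None,fx=4,fy=4,interpolation=cv2.INTER_CUBIC)
b=cv2.resize(D["top"]["color"][150:250,210:310,::-1],None,fx=4,fy=4,interpolation=cv2.INTER_CUBIC)
cv2.imwrite("pics/c7.png",np.hstack([a,b]))
cv2.imwrite("pics/scene7.png",D["scene"]["color"][:,:,::-1])
E
```

```text
23.3667 [-0.13416108  0.67542328  0.20430048] 0.08008300873829334
24.6333
```

View pics/c7.png

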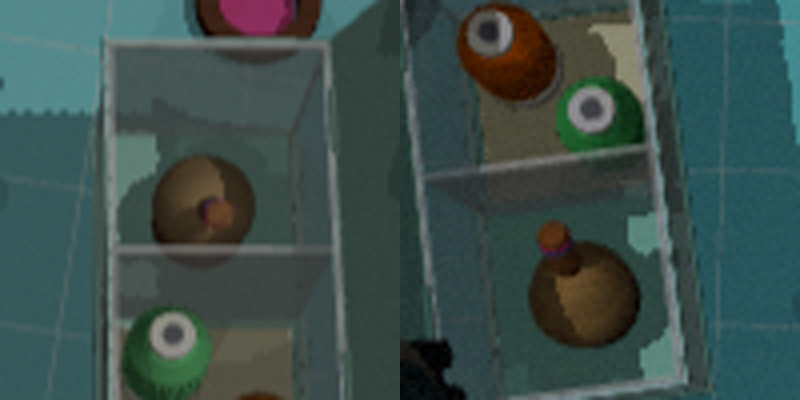

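The egg hasn't moved, so it wasn't touched. The open gripper's outer linkage elbow hit the divider. I'll come in with a smaller opening, offset towards the lean, then move back over the ring to push the handle upright before closing.

```bash
cat > step8.py <<'E'
from h import *
from bench import env,status,grip,cams
import pickle
R=Rt(BAZ+np.pi/2,0,-1); P=np.array([.5245,.159,.095]); ux=np.array([np.cos(BAZ),np.sin(BAZ),0])
grip(.046,20); print(status.get_gripper_width())
env.movep(P+.016*ux+[0,0,.12],R)
env.sleep(.2); f0=np.array(status.get_wrist_force()); ok=True
for dz in (.06,.035,.028,.022,.016,.012,.008,.004,0):
    env.move_linear(P+.016*ux+[0,0,dz],R,v=.12 if dz>.03 else .05)
    f=np.array(status.get_wrist_force())-f0
    if np.abs(f).max()>5: print("contact",dz,f.round(1)); ok=False; env.move_linear(P+.016*ux+[0,0,dz+.006],R,v=.05); break
print(ok,status.get_time(),(np.array(status.get_ee_pos())-P-.016*ux).round(4),(np.array(status.get_wrist_force())-f0).round(2))
D={n:cams.get_image(n) for n in ("scene","top")}; pickle.dump(D,open("d8.pkl","wb"))
a=cv2.resize(D["scene"]["color"][130:230,320:420,::-1],None,fx=4,fy=4,interpolation=cv2.INTER_CUBIC)
b=cv2.resize(D["top"]["color"][150:250,210:310,::-1],None,fx=4,fy=4,interpolation=cv2.INTER_CUBIC)
cv2.imwrite("pics/c8.png",np.hstack([a,b]))
E
python3 step8.py
```

```text
0.04574677259943091
contact 0.016 [-3.9 -0.3 10. ]
False 28.075 [ 0.0001 -0.      0.022 ] [ 0.96  0.04 -1.21]
```

View pics/c8.png

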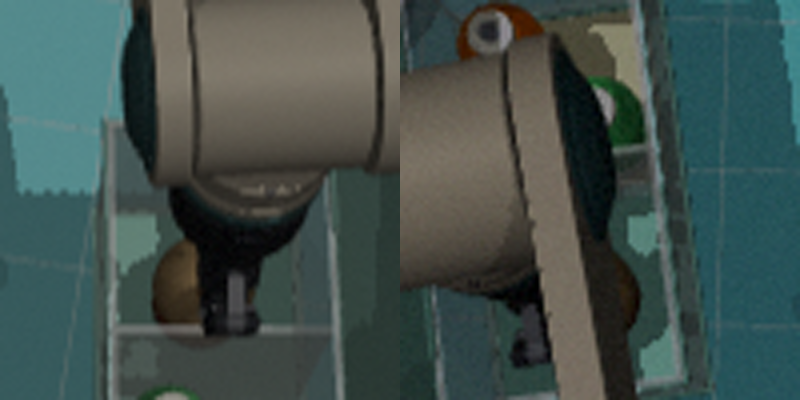

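```bash
python3 - <<'E'
from h import *
from bench import env,status,grip,cams
import pickle
R=Rt(BAZ+np.pi/2,0,-1); P=np.array([.5245,.159,.095])
p=np.array(status.get_ee_pos())
env.move_linear(p+[0,0,.11],R,v=.3)
R2=Rt(BAZ,r(6),1)
q=env.solve_ik([.43,.145,.30],R2); print(q)
env.movep([.42,.14,.30],R2)
D={n:cams.get_image(n) for n in ("scene","top")}; pickle.dump(D,open("d9.pkl","wb"))
print(status.get_time(),status.get_wrist_force())
a=cv2.resize(D["scene"]["color"][180:230,350:400,::-1],None,fx=8,fy=8,interpolation=cv2.INTER_CUBIC)
b=cv2.resize(D["top"]["color"][190:240,230:280,::-1],None,fx=8,fy=8,interpolation=cv2.INTER_CUBIC)
cv2.imwrite("pics/c9.png",np.clip(np.hstack([a,b])*1.5,0,255))
E
```

```text
[ 0.23866225 -0.07317887  1.39272042  0.00889298  1.92642681 -1.48829811]
30.1833 [ 0.03272064 -0.42074081  0.67294381][ WARN:0@8.844] global loadsave.cpp:1063 imwrite_ Unsupported depth image for selected encoder is fallbacked to CV_8U.
```

View pics/c9.png

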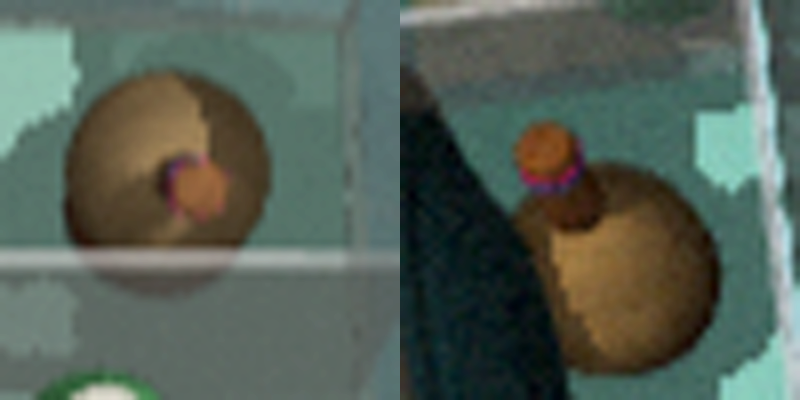

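```bash
python3 - <<'E'
from h import *
import pickle
from scipy.optimize import least_squares
D=pickle.load(open("d9.pkl","rb")); S,T=D["scene"],D["top"]
B=np.array([.5245,.159,.044])
sb,tb=np.array([370.6,202.6]),np.array([256.3,223.2]); sh,th=np.array([374.7,203.3]),np.array([247.8,208.3])
print("ball diff",sb-proj(S,B),tb-proj(T,B))
def f(v):
    ax=np.array([v[0],v[1],np.sqrt(1-v[0]**2-v[1]**2)]); E=B+.08*ax
    return np.r_[proj(S,E)-proj(S,B)-(sh-sb),proj(T,E)-proj(T,B)-(th-tb)]
s=least_squares(f,[.3,.05]); v=s.x
print("diff-based lean",np.degrees(np.arcsin(np.hypot(*v))),"az",np.degrees(np.arctan2(v[1],v[0])),s.fun)
def g(v):
    ax=np.array([v[0],v[1],np.sqrt(1-v[0]**2-v[1]**2)]); E=B+.08*ax
    return np.r_[proj(S,E)-sh+[.6,.45],proj(T,E)-th+[1.0,.1]]
s=least_squares(g,[.3,.05]); v=s.x
print("bias-based lean",np.degrees(np.arcsin(np.hypot(*v))),"az",np.degrees(np.arctan2(v[1],v[0])),s.fun)
E
```

```text
ball diff [1.22049021 1.76617815] [ 1.5498676  -0.17311488]
diff-based lean 20.271893686917778 az 15.250524225276315 [0.32076735 0.31998401 0.35934889 0.32577002]
bias-based lean 21.709598312576997 az 15.085467728876297 [-0.25834515 -0.161388   -0.27411147 -0.16255548]
```

```bash
cat > step10.py <<'E'
from h import *
from bench import env,status,grip,cams
import pickle
B=np.array([.5245,.159,.0445]); AZ=r(14); AL=r(15)
pp=lambda ph:place_pose(B,AZ,r(ph),alpha=AL,s=.066,d=.010)
P,R=pp(21)
grip(.036,20)
env.movep(P-R[:,2]*.09,R); env.sleep(.15); f0=np.array(status.get_wrist_force()); ok=True
for d in (.05,.035,.025,.018,.012,.006,0):
    env.move_linear(P-R[:,2]*d,R,v=.12 if d>.03 else .06)
    f=np.array(status.get_wrist_force())-f0
    if np.abs(f).max()>5: print("contact",d,f.round(1)); ok=False; env.move_linear(P-R[:,2]*(d+.01),R,v=.06); break
print(ok,status.get_time(),(np.array(status.get_ee_pos())-P).round(4),(np.array(status.get_wrist_force())-f0).round(2))
if ok:
    cor=-(np.array(status.get_ee_pos())-P)
    grip(0,25); print("w",status.get_gripper_width(),(np.array(status.get_wrist_force())-f0).round(2))
    for ph in (17,13,9,5,2,0):
        P,R=pp(ph); env.move_linear(P+cor,R,v=.04)
        f=np.array(status.get_wrist_force())-f0; print(ph,status.get_time(),(np.array(status.get_ee_pos())-P).round(4),f.round(2))
        if np.abs(f).max()>20: break
D={n:cams.get_image(n) for n in ("scene","top")}; pickle.dump(D,open("d10.pkl","wb"))
a=cv2.resize(D["scene"]["color"][130:230,320:420,::-1],None,fx=4,fy=4,interpolation=cv2.INTER_CUBIC)
b=cv2.resize(D["top"]["color"][150:250,210:310,::-1],None,fx=4,fy=4,interpolation=cv2.INTER_CUBIC)
cv2.imwrite("pics/c10.png",np.hstack([a,b]))
E
python3 step10.py
```

```text
True 33.4333 [-0.0003 -0.0001 -0.0006] [-0.5  -0.28  0.49]
w 0.01725377967063443 [-1.04  0.34  0.06]
17 33.975 [-0.0001 -0.      0.0009] [-0.13  1.04 -0.87]
13 34.225 [0.0001 0.     0.0008] [-0.33  0.29 -0.4 ]
9 34.475 [0.0002 0.     0.0008] [-0.88  1.39 -0.92]
5 34.725 [0.0003 0.0001 0.0008] [-0.56  0.65  0.2 ]
2 34.975 [0.0006 0.0001 0.001 ] [-0.54  1.1   1.7 ]
0 35.225 [0.0006 0.0002 0.001 ] [-0.97 -0.06  2.3 ]
```

View pics/c10.png

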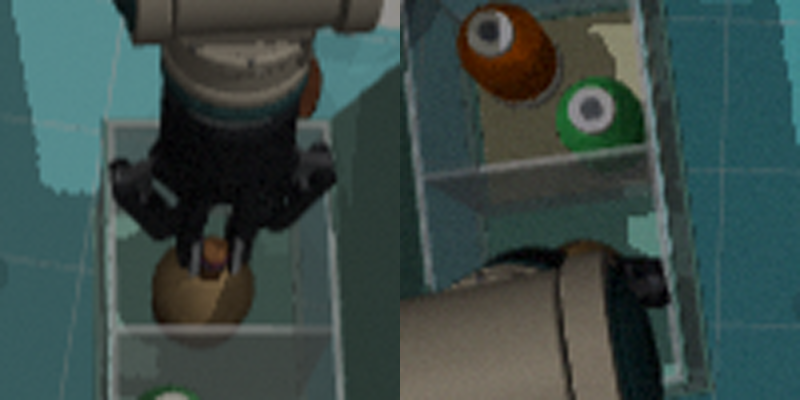

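```bash
python3 - <<'E'
from h import *
from bench import env,status,grip,cams
import pickle
p=np.array(status.get_ee_pos()); R=np.array(status.get_ee_rot()); f0=np.array(status.get_wrist_force())
env.sleep(.1); f1=np.array(status.get_wrist_force()); print(f0.round(2),f1.round(2),status.get_ee_pos()-p)
for k in range(1,4):
    env.move_linear(p-[0,0,.0007*k],R,v=.02); env.sleep(.1)
    f=np.array(status.get_wrist_force()); print(k,status.get_ee_pos()-p,f.round(2))
    if f[2]>5: break
grip(.026,20)
print(status.get_time(),status.get_gripper_width(),status.get_wrist_force())
env.sleep(.2)
p=np.array(status.get_ee_pos())
env.move_linear(p-R[:,2]*.05,v=.12)
env.move_linear(p-R[:,2]*.10+[-.10,0,.10],v=.3)
D={n:cams.get_image(n) for n in ("scene","top")}; pickle.dump(D,open("d11.pkl","wb"))
print(status.get_time())
a=cv2.resize(D["scene"]["color"][180:230,350:400,::-1],None,fx=8,fy=8,interpolation=cv2.INTER_CUBIC)
b=cv2.resize(D["top"]["color"][190:240,230:280,::-1],None,fx=8,fy=8,interpolation=cv2.INTER_CUBIC)
cv2.imwrite("pics/c11.png",np.clip(np.hstack([a,b])*1.5,0,255).astype(np.uint8))
E
```

```text
[-0.34  0.08  4.18] [-0.4  -0.37  3.53] [2.67131249e-06 2.28720069e-05 1.90316677e-05]
1 [ 4.55997156e-04  1.20441194e-04 -2.03468557e-05] [-0.99  0.5   5.97]
36.0333 0.026165435411364204 [ 0.28446197 -0.23822957  0.09158642]
37.6667
```

View pics/c11.png

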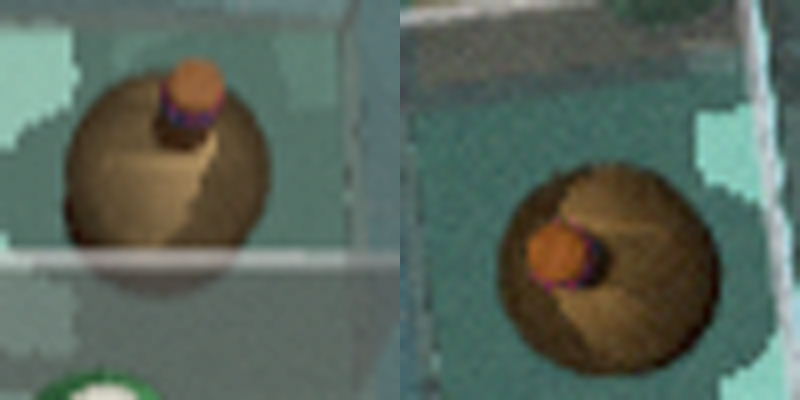

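```bash
cat > lean.py <<'E'
from h import *
from scipy.optimize import least_squares
def lean(S,T,sb,tb,sh,th):
    B=np.array([.5245,.159,.044]); sb,tb,sh,th=map(np.array,(sb,tb,sh,th))
    A=lambda v:np.array([v[0],v[1],np.sqrt(1-v[0]**2-v[1]**2)])
    f=lambda v:np.r_[proj(S,B+.08*A(v))-proj(S,B)-(sh-sb),proj(T,B+.08*A(v))-proj(T,B)-(th-tb)]
    g=lambda v:np.r_[proj(S,B+.08*A(v))-sh+[.6,.45],proj(T,B+.08*A(v))-th+[1.0,.1]]
    print("ball diff",sb-proj(S,B),tb-proj(T,B))
    for n,k in (("diff",f),("bias",g)):
        s=least_squares(k,[0.1,.05]); v=s.x
        print(n,"lean deg x,y",np.degrees(v).round(2),"tot",np.degrees(np.hypot(*v)).round(2),"az",np.degrees(np.arctan2(v[1],v[0])).round(),s.fun.round(2))
E
python3 - <<'E'
from lean import *
import pickle
D=pickle.load(open("d11.pkl","rb")); 
lean(D["scene"],D["top"],(370.6,202.6),(255.8,223.2),(373.9,190.3),(249.6,221.3))
E
```

```text
ball diff [1.22049021 1.76617815] [ 1.0498676  -0.17311488]
diff lean deg x,y [-2.5   0.22] tot 2.51 az 175.0 [0.07 0.49 0.12 0.42]
bias lean deg x,y [-1.27  0.84] tot 1.53 az 146.0 [-0.29 -0.11 -0.28 -0.08]
```

Scene (195,86) and top (560,254) show the handle end over the ball. The lean works out at about 2°, inside the 5.7° allowed, and the egg is released. Next, the lid.

```bash
cat > lid.py <<'E'
from h import *
from bench import env,status,grip,cams
import pickle
V=np.array([-np.sin(BAZ),np.cos(BAZ),0]); Z=np.array([0,0,1.]); H=np.array([.5776,.2337,.158])
def tp(th,rho=.112,ex=0.):
    n=Z*np.cos(th)+V*np.sin(th)
    return H+rho*(-V*np.cos(th)+Z*np.sin(th))+n*(.006+.013+ex)-Z*.011
E
python3 - <<'E'
from lid import *
for fl in (1,-1):
    R=Rt(BAZ+np.pi/2,0,fl)
    print(fl,[env.solve_ik(p,R) is not None for p in (tp(1.9)+.04*V+[0,0,.14],tp(1.9)+.04*V,tp(1.9),tp(1.),tp(.5),tp(0))],tp(1.9),tp(0))
R=Rt(BAZ+np.pi/2,0,-1)
p=np.array(status.get_ee_pos()); grip(0,20)
env.move_linear([p[0],p[1],.42],v=.3)
env.movep(tp(1.9)+.04*V+[0,0,.15],R)
f0=np.array(status.get_wrist_force())
env.move_linear(tp(1.9)+.04*V,R,v=.15)
print(status.get_time(),status.get_ee_pos()-tp(1.9)-.04*V,status.get_wrist_force()-f0)
D={n:cams.get_image(n) for n in ("scene","top")}
o=np.hstack([D["scene"]["color"][80:300,300:500,::-1],D["top"]["color"][80:300,140:340,::-1]])
cv2.imwrite("pics/c12.png",cv2.resize(o,None,fx=2,fy=2))
E
```

```text
1 [True, True, True, False, False, False] [0.56902971 0.28720611 0.24684311] [0.5953137  0.12310965 0.166     ]
-1 [True, True, True, True, True, True] [0.56902971 0.28720611 0.24684311] [0.5953137  0.12310965 0.166     ]
41.3583 [0.00035259 0.00013701 0.00158557] [-0.86853902 -0.59432993  1.10341694]
```

View pics/c12.png

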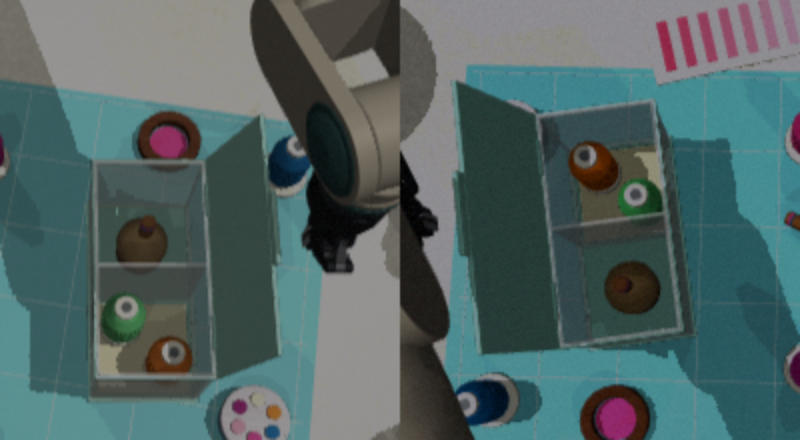

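Egg upright; the tool is behind the lid with clearance. Pushing it shut along the arc.

```bash
python3 - <<'E'
from lid import *
R=Rt(BAZ+np.pi/2,0,-1)
f0=np.array(status.get_wrist_force())
th=1.9
while th>-.001:
    env.move_linear(tp(th),R,v=.12)
    f=np.array(status.get_wrist_force())-f0
    print(round(th,2),round(status.get_time(),2),f.round(1))
    if np.abs(f).max()>25: print("STOP"); break
    th-=.19
else:
    for ex in (-.002,-.004,-.006,-.008):
        env.move_linear(tp(0,ex=ex),R,v=.05); env.sleep(.1)
        f=np.array(status.get_wrist_force())-f0; print("press",ex,(status.get_ee_pos()-tp(0,ex=ex)).round(4),f.round(1))
        if f[2]>8: break
print(status.get_time())
E
```

```text
1.9 41.94 [ 1.1 -0.4  0.3]
1.71 42.27 [ 0.2 -0.5  0. ]
1.52 42.61 [-0.1 -0.2 -0.6]
1.33 42.94 [ 0.7 -0.1 -0.9]
1.14 43.27 [1.  0.4 0.8]
0.95 43.61 [ 0.9  0.8 -0.3]
0.76 43.94 [0.1 0.8 0.3]
0.57 44.27 [ 0.7  0.4 -0.2]
0.38 44.61 [-0.1 -0.8 -0.4]
0.19 44.94 [0.1 0.6 0.3]
0.0 45.27 [ 0.5 -0.3 -0.1]
press -0.002 [0.0002 0.0002 0.0005] [-0.3  0.5  2.2]
press -0.004 [0.0003 0.0002 0.0024] [-4.3  0.1 11.6]
45.975
```

```bash
python3 - <<'E'
from lid import *
p=np.array(status.get_ee_pos()); print(p)
env.move_linear(p+[0,0,.12],v=.2)
env.movep([.40,-.15,.38],Rt(BAZ+np.pi/2,0,-1)); env.sleep(.3)
print(status.get_time(),status.get_wrist_force())
D={n:cams.get_image(n) for n in ("scene","top")}
pickle.dump(D,open("d13.pkl","wb"))
o=np.hstack([D["scene"]["color"][80:300,300:500,::-1],D["top"]["color"][80:300,140:340,::-1]])
cv2.imwrite("pics/c13.png",cv2.resize(o,None,fx=2,fy=2))
E
```

```text
[0.59557815 0.12332444 0.16441302]
48.35 [-0.34752971  1.51972827 -0.67649899]
```

View pics/c13.png

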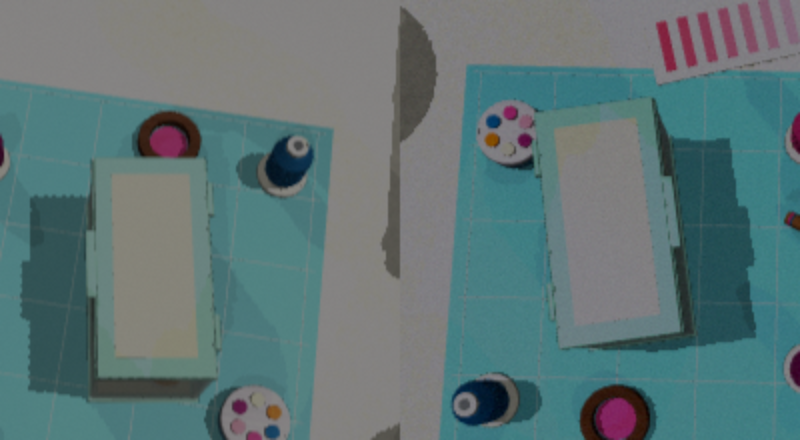

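The lid lies flat on the box in both views. The tip stopped at z = 0.1644 m where a shut lid's top is 0.164 m, which makes the angle under about 0.01 rad. Handing in.

```bash
python3 -c "
from bench import sign_off,status
print(status.get_time()); sign_off()"
```

```text
48.45
the job is handed in; nothing more can be done
```

The egg stands round end down in the small ring, released, and the lid is shut. I handed in at 48.5 s of the 67 s allowed. I gripped the egg by its handle with a tilted tool and lowered it leaning into the ring. Then I let go, regripped the handle, turned it upright about the ball, released it and pushed the lid down along its arc.

**Last checks**
- **Egg:** before the lid closed, the two views gave a lean of about 1.5 to 2.5°, against 5.7° allowed. The ball met the ring at the expected height. Once the lid was shut I could no longer see the egg, so its final pose is not re-measured.
- **Lid:** pressing at 11.6 N, the fingertips stopped at z = 0.1644 m, where a shut lid's top is 0.164 m. The pictures show it flat.
- **Clear:** the arm was retracted and touching nothing. The spools and tin I could see looked unmoved by eye; I did not measure them.

**What went wrong or disagreed**
- **Over 40 N:** on the first try at straightening, with the jaws wide open, the wrist reading reached about 55 N up and 42 N sideways. I took it to be the finger linkage on the box's divider, because the egg had not moved. If that counts as the gripper's body, it broke the 40 N limit. A second try touched at 10 N, and I then changed the approach.
- **Cameras:** the two views differed by 3 to 6 mm in y. I used their mean, which matched the arm's own position to about 1 mm.

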